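# Open the guard and take off a filter cap of unknown thread hand

## Task

Swing the yellow-framed guard door of the vacuum filter unit wide open, about a right angle or more, by its black handle, then unscrew the blue cap from the filter housing: nobody knows whether its thread is right- or left-handed, so try it one way and, if it will not come loose, the other. Finish still holding the cap in the gripper, upright and still, straight above its housing, at least 6 cm up from its seat and touching nothing else, with the door left wide open, so that the filter element can be changed. Leave the lens barrel, the magnifier and the steel block where they stand.

Things in the scene. Friction and masses are not known exactly. Their poses are not given: they have to be found in the camera images.
- filter_unit: fixed filter unit; aluminium base plate 12 mm thick, x -68..68, y -75..117 mm. Origin: on the worktop, on the vertical axis of the housing and cap; x points away from the guard's window, z up. Steel flange (the cap's seat) 56 mm across, 40 mm above the worktop; a neck 23 mm across, 36 mm tall stands on it, inside the cap. Black switch block 42x42 mm at y = 93 mm, top at 62 mm.
- guard (a joint): guard door angle, rad: 0 shut, grows as it opens (counter-clockwise from above), stop at 1.7; starts 0 to 0.15. Moves at about 0.12 N m, stays where left. Clear window 136 mm wide from the hinge, 14 to 92 mm above the worktop, and a clear roof (top at 98 mm, 120 mm deep, turning with it) that together cover the cap. The cap can be reached at about 1.4 or more.
- guard_hinge (a point): point on the door's vertical hinge axis (fixed post 10 mm thick, top at 97 mm), at filter_unit x = -60, y = -66 mm, 50 mm above the worktop
- guard_handle (a point): grip point on the door's handle: a black upright bar 11 mm thick, 43 to 101 mm above the worktop; 36 mm in front of the window, 118 mm along it from the hinge axis. The point is on the bar's axis, 82 mm above the worktop. x points into the window, y along the window away from the hinge; both turn with the door. Two 8 mm stubs join bar and window along x.
- cap: blue ribbed round cap, 50 mm across, 44 mm tall, 60 g, loose; origin: centre of its underside, z up, white line on top along x. Seated: underside at 40, top at 84 mm. Coarse thread, hand unknown: the right way it turns lightly, level, and is free to lift 0.9 (50 deg) to 2.3 rad from seated; the wrong way it stops hard within 0.3 rad and fingers slip. Till free, a pull lifts it under 6 mm.
- spare_lens: black lens barrel, 38 mm across, 58 mm tall, standing upright; bystander, to be left alone; origin at the centre of its underside
- loupe: black stand magnifier, 37 mm across, 40 mm tall; bystander, to be left alone; origin at the centre of its underside
- spacer_block: small steel parallel block, 20x50x25 mm; bystander, to be left alone; origin at the centre of its underside

How it is judged (in metres and radians):
On the way, in this order (a step that is already met when the one before it is completed fails the run):
1. the guard door is swung wide open (1.35 rad or more) with the cap still on (value of joint guard above 1.35 rad and z of cap in the frame of filter_unit below 0.055 m), for 0.2 s.
2. the cap is unscrewed and lifted off the neck in the fingers (z of cap in the frame of filter_unit above 0.078 m and contact force between cap and the fingers above 1 N), for 0.2 s.
At the end, for the whole second after the job is handed in: The fingers hold the cap (over 1 N), upright within 0.35 rad, under 0.03 m/s, its underside at least 50 mm above its seat (90 mm above the worktop), its axis within 80 mm of the housing's, touching no part of the filter unit or its door; the guard door is open by at least 1.3 rad (z of cap in the frame of filter_unit above 0.09 m and horizontal distance between cap and filter_unit below 0.08 m and contact force between cap and the fingers above 1 N and angle between cap's own z axis and vertical below 0.35 rad and linear speed of cap below 0.03 m/s and value of joint guard above 1.3 rad and contact force between cap and filter_unit below 0.3 N); the arm keeps its last pose, push and grip.
It fails at once if the spare_lens is knocked or pushed (more than 25 mm) (distance of spare_lens from where it was at the start of the episode above 0.025 m).
It fails at once if the loupe is knocked or pushed (more than 25 mm) (distance of loupe from where it was at the start of the episode above 0.025 m).
It fails at once if the spacer_block is knocked or pushed (more than 25 mm) (distance of spacer_block from where it was at the start of the episode above 0.025 m).
It also fails if it takes over 67 s, if anything falls off the work surface, if the arm or the gripper's body presses on something with over 40 N, if the wrist force passes 120 N, or if a joint passes its speed limit or range.

## Robot

A 6-joint arm with a two-finger parallel gripper is mounted at the origin on a cart in front of the work surface, level with it; the furniture and walls round the work are solid. World frame = base frame: x ahead of the robot, y to its left, z up, the work surface at z = 0. Lengths are in m, angles in degrees, forces in N, time in s.
With the tool pointing down it reaches from about 0.25 to 0.725 m from the base axis. Payload 9.7 kg.
Tool frame: the origin (TCP) lies midway between the tips of the shut fingers; the grasp point (between the pads) lies 19 mm behind it (bot.hold_point_z is the distance from the TCP to the grasp point, in m); z points along the fingers, y is the line along which they close (so a half turn about z gives the same grasp; the last joint's range is limited). The gripper opens to 85 mm and grips with 20 to 120 N. Pads are 22 mm wide; open, the fingers measure 114 mm over their backs; the gripper's body (76 mm by 85 mm) begins 54 mm behind the grasp point. The pads swing forward as they close: fully open they stand 13 mm farther back than shut.
Start: joints at [-67.494, 4.979, 10.078, 95.1, 0, 90], TCP at [0.211, -0.508, 0.231] pointing down, gripper open.
Joint ranges: [-179.16, 179.16], [-48.56, 103.87], [-65.8, 70.77], [-126.05, 130.52], [-82.76, 87.17], [-180, 180]. Speed limits (degrees/s): [127.2, 127.2, 147.25, 180, 180, 180].

## Interface

Orientations are given as [roll, pitch, yaw] about the fixed x, y, z axes, in that order (R = Rz(yaw) Ry(pitch) Rx(roll)).
In Python, from workcell import bot gives the robot as it stands.
- The arm moves only by the tool play_rows, never from a script. Its argument "steps" is a list that holds one entry, the list of rows, each a list of 4 numbers: the shift along the tool's x, y, z in m, then the turn about the tool's z in rad. In form: [[[tx, ty, tz, yaw], ...]]. A call has exactly 5 rows; each row shifts and turns the commanded pose from where the row before left it, along the tool's axes as they then stand; what a row does not reach is not made up. A row lasts 1/12 s, in which the tool goes at most 41.7 mm and 7.16 degrees, less where a joint would pass 70% of its speed; a pose out of reach is approached as far as the arm can. A call is refused whole if a number of a shift passes 0.0417 or a number of a turn 0.125, either way. A call with a gripper value outside its range is refused whole. "gripper" is the finger opening in m, from 0 to 0.0854, set as the call begins (left out, the last holds). The fingers move at their own pace and stop on an object; "squeeze" is the grip in N (left out, the last holds). Time passes only in rows, so rows that do not move let the fingers close, or fill a call up. It gives the time, the measured TCP pose, the force, the opening and the grip force at its end, in the units of the state.
- bot.get_obs(): the state, without advancing time (a new reading comes with each control period).
- bot.camera(name): name is "scene" or "side" or "wrist"; returns a dict with "img" (420x560x3 uint8, blue, green, red), "vfov" (degrees; the focal length in pixels is half the picture's height over the tangent of half this angle, whatever the lens; pixels are square), "cx", "cy" (the principal point, pixels), "D" ([k1, k2, p1, p2, k3] as OpenCV has them; the pictures are not rectified), "xyz" and "attitude" of the camera in the world. Camera axes: x right, y down, z forward; pixel columns grow to the right and rows downward; lengths in m; the calibration is good to about 2 mm. A picture is of the moment at which its call begins. There is no depth.
- bot.job_done(): hands the job in; it is judged then, once.
The state is a dict: "time": time; "q": joint angles; "qd": joint speeds; "joint_efforts": joint torques, N m; "ee_pos": TCP position; "tcp_rot": TCP orientation; "wrist_force": force on the tool from outside, world axes, zero at the start; "torque": the same for the moment, N m; "opening": finger opening in m; "grasp_force": force on a finger pad.
Only numpy, scipy, OpenCV 4.12 (cv2) and the standard library are available. Lean on these libraries where they do the work, as an engineer would, in place of code of your own. Each camera call takes 0.05 s, during which the arm holds its last target. There are 200 camera calls.

## Working session

There is one attempt and no reset: what is moved stays moved. The work goes in short steps, Python scripts to look and compute and a tool call to move; the robot and the scene stay as the last step left them, time stands still between calls to the robot, and variables do not carry over. Pictures are saved under pics/ and viewed, at most 10 in all, crops included, and the job is handed in when it is done.

Besides the shell and the picture viewer there is one more tool, called as a command line: name --argument value ..., lists and objects as JSON in quotes. play_rows: Moves the arm, as the interface text tells. Its arguments: {"type":"object","properties":{"steps":{"type":"array","items":{"type":"array","items":{"type":"array","items":{"type":"number"}}}},"gripper":{"type":"number"},"squeeze":{"type":"number"}},"required":["steps"]}

```bash
mkdir -p pics; ls
cat > h.py <<'E'
import numpy as np,cv2,pickle
from scipy.spatial.transform import Rotation as R
def cam(c):
    f=210/np.tan(np.radians(c['vfov'])/2)
    return np.array([[f,0,c['cx']],[0,f,c['cy']],[0,0,1]]),np.array(c['D'],float),R.from_euler('xyz',c['attitude'],degrees=True).as_matrix(),np.array(c['xyz'])
def ray(c,uv):
    K,D,Rm,t=cam(c)
    p=cv2.undistortPoints(np.array(uv,float).reshape(-1,1,2),K,D).reshape(-1,2)
    return t,np.c_[p,np.ones(len(p))]@Rm.T
def onz(c,uv,z):
    t,d=ray(c,uv); return t+d*((z-t[2])/d[:,2])[:,None]
def proj(c,P):
    K,D,Rm,t=cam(c); return cv2.projectPoints(np.array((np.array(P,float).reshape(-1,3)-t)@Rm),np.zeros(3),np.zeros(3),K,D)[0].reshape(-1,2)
def tri(c1,u1,c2,u2):
    a,d=ray(c1,u1);b,e=ray(c2,u2);d=d[0];e=e[0]
    s=np.linalg.lstsq(np.c_[d,-e],b-a,rcond=None)[0];p=a+d*s[0];q=b+e*s[1]
    return (p+q)/2,np.linalg.norm(p-q)
E
python3 - <<'E'
from workcell import bot
import cv2,pickle
d={n:bot.camera(n) for n in('scene','side','wrist')}
pickle.dump(d,open('c0.pkl','wb'))
for n in d:
  c=d[n]; cv2.imwrite(f'pics/{n}0.png',c['img']); print(n,c['xyz'],c['attitude'],c['vfov'],c['cx'],c['cy'],c['D'])
print(bot.get_obs(),bot.hold_point_z)
E
```

```text
pics
scene [-0.17959257  1.00113274  0.47907606] [-112.60070798    0.7979333  -135.79205329] 46.39904978487069 282.17281154482504 214.87721230652895 [-0.03889332  0.          0.          0.          0.        ]
side [0.41324618 0.97366589 0.58601465] [-126.70172004   -1.19954692 -171.8640078 ] 57.874098654005536 277.0724938003903 217.99401284557294 [0.02487587 0.         0.         0.         0.        ]
wrist [ 0.27130617 -0.48136483  0.37298365] [ 1.64874040e+02  3.90901242e-02 -6.75197320e+01] 69.87189739465651 275.1349465339068 208.58404482159847 [-0.02175743  0.          0.          0.          0.        ]
{'time': 0.15, 'q': array([-6.74958531e+01,  5.00387148e+00,  1.00451167e+01,  9.50996797e+01,
        2.64034470e-04,  9.00020653e+01]), 'qd': array([-0.00086172, -0.12354486,  0.22714664,  0.0084749 ,  0.03171464,
       -0.07689374]), 'joint_efforts': array([ 5.77491410e-04, -5.20761180e+01,  4.65045941e+01,  1.38445912e-02,
        2.89341074e-05, -3.65289145e-05]), 'ee_pos': array([ 0.21044708, -0.50795678,  0.23074793]), 'tcp_rot': array([-1.79941566e+02, -2.61928020e-04,  2.25020813e+01]), 'wrist_force': array([0.12468754, 0.39136507, 0.13503331]), 'torque': array([-0.03070311,  0.06883772, -0.02180624]), 'grasp_force': 0.0, 'opening': 0.08581030574348927} 0.0187
```

View pics/scene0.png

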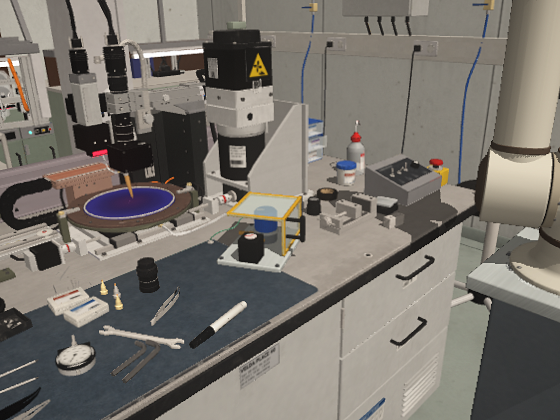

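View pics/side0.png

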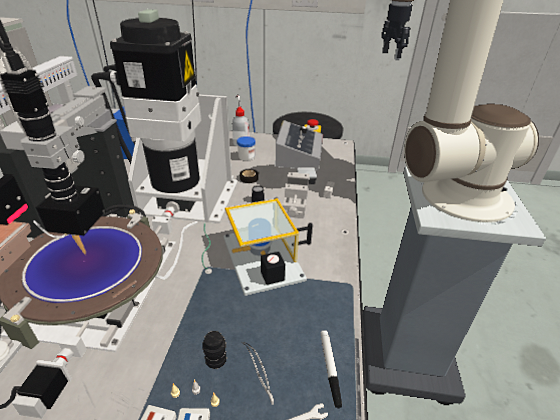

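The scene view shows the unit at about (265,230): the roof is yellow-framed, the cap is at (265,218), the switch block at (250,247) and the handle at (302,230). In the side view the cap is at (260,232), the block at (272,266) and the handle at (309,234). The window faces the robot.

Run:
```python
import pickle,cv2,numpy as np
d=pickle.load(open('c0.pkl','rb'))
a=d['scene']['img'][185:275,210:320]; b=d['side']['img'][175:300,205:325]
cv2.imwrite('pics/z_scene.png',cv2.resize(a,None,fx=6,fy=6,interpolation=cv2.INTER_CUBIC))
cv2.imwrite('pics/z_side.png',cv2.resize(b,None,fx=4.8,fy=4.8,interpolation=cv2.INTER_CUBIC))
```

```text
(no output)
```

View pics/z_scene.png

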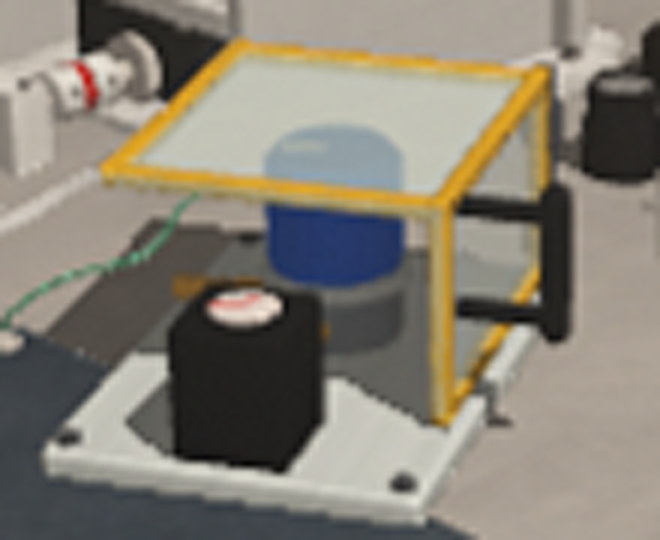

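View pics/z_side.png

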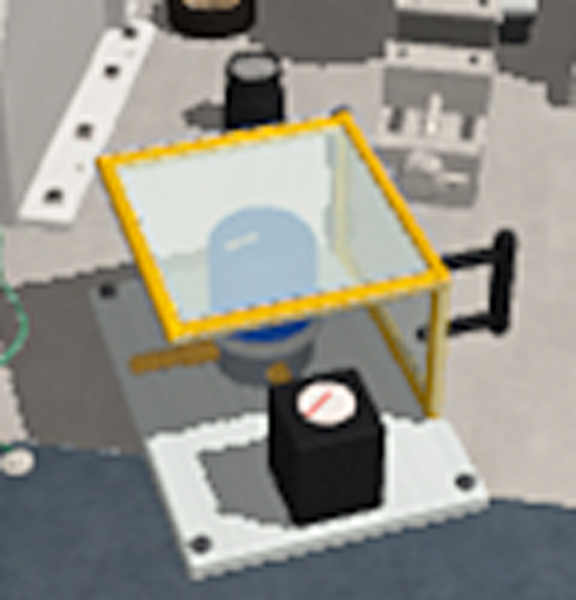

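Run:
```python
import pickle
from h import *
d=pickle.load(open('c0.pkl','rb'));S=d['scene'];T=d['side']
fs=lambda u:[210+(u[0]+.5)/6-.5,185+(u[1]+.5)/6-.5]
ft=lambda u:[205+(u[0]+.5)/4.8-.5,175+(u[1]+.5)/4.8-.5]
pts=dict(dial=((245,307),(327,403),.062),pl=((48,452),(193,568),.012),pr=((425,505),(490,492),.012),
 htop=((557,190),(506,235),.101),hbot=((556,335),(500,326),.043),rff=((447,205),(447,277),.098),rfh=((547,70),(342,115),.098),rbf=((103,170),(172,335),.098),rbh=((240,41),(100,160),.098))
P={}
for k,(a,b,z) in pts.items():
  p,e=tri(S,[fs(a)],T,[ft(b)]);P[k]=p
  print(k,p.round(4),'gap',round(e,4),onz(S,[fs(a)],z)[0].round(4),onz(T,[ft(b)],z)[0].round(4))
y=P['pl']-P['pr'];print('plate w',np.linalg.norm(y[:2]),'yaw x axis',np.degrees(np.arctan2(y[1],y[0])))
r=P['rff']-P['rfh'];print('door dir',np.degrees(np.arctan2(r[1],r[0])),np.linalg.norm(r[:2]))
# cap mask for blue
for c,n in((S,'s'),(T,'t')):
  # visible body side edges
  pass
print('cap', onz(S,[fs((334,152))],.084)[0].round(4), onz(T,[ft((262,236))],.084)[0].round(4))
```

```text
dial [0.4909 0.4126 0.0633] gap 0.0027 [0.4943 0.4084 0.062 ] [0.4911 0.4132 0.062 ]
pl [0.5387 0.4634 0.0105] gap 0.0047 [0.5383 0.4616 0.012 ] [0.5384 0.4678 0.012 ]
pr [0.4196 0.4005 0.0101] gap 0.0026 [0.4182 0.4009 0.012 ] [0.4198 0.4042 0.012 ]
htop [0.4241 0.3312 0.0993] gap 0.0026 [0.4227 0.3317 0.101 ] [0.4242 0.3356 0.101 ]
hbot [0.4231 0.3322 0.0471] gap 0.0016 [0.4294 0.3245 0.043 ] [0.4233 0.3286 0.043 ]
rff [0.447  0.3605 0.0962] gap 0.0034 [0.4458 0.3604 0.098 ] [0.4471 0.3654 0.098 ]
rfh [0.5097 0.2422 0.0951] gap 0.0042 [0.5072 0.2435 0.098 ] [0.5092 0.2502 0.098 ]
rbf [0.5548 0.4183 0.0967] gap 0.0029 [0.5541 0.4177 0.098 ] [0.5544 0.4219 0.098 ]
rbh [0.6148 0.3009 0.0968] gap 0.0046 [0.6156 0.2985 0.098 ] [0.614  0.3064 0.098 ]
plate w 0.13462015453636347 yaw x axis 27.83241074799308
door dir 117.93759140748591 0.1338530642649293
cap [0.5325 0.3292 0.084 ] [0.5334 0.3326 0.084 ]
```

play_rows --steps '[[[0,0,-0.015,-0.1],[0,0,-0.015,-0.1],[0,0,-0.015,-0.1],[0,0,-0.015,-0.1],[0,0,-0.015,-0.1]]]'

```text
time: 0.57
ee_pos: [0.2105, -0.508, 0.3067]
tcp_rot: [-180.0, -0.0, 51.4]
wrist_force: [0.5, -0.8, 0.7]
opening: 0.0853
grasp_force: 0.0
```

Run:
```python
import pickle
from h import *
from workcell import bot
o=bot.get_obs();print(o['q'].round(1),o['ee_pos'].round(4),o['tcp_rot'].round(2))
d=pickle.load(open('c0.pkl','rb'));S=d['scene'];T=d['side']
print('side objs z0',onz(T,[(258,200),(214,365),(327,194),(300,215),(300,185)],0).round(3))
print('scene objs',onz(S,[(314,214),(148,291),(350,225),(370,210)],0).round(3))
print('console',onz(T,[(300,125),(240,112),(318,165)],.1).round(3))
```

```text
[-67.5   7.5  21.4 103.9  -0.   61.1] [ 0.2105 -0.508   0.3067] [-1.7997e+02 -1.0000e-02  5.1440e+01]
side objs z0 [[0.576 0.12  0.   ]
 [0.559 0.623 0.   ]
 [0.389 0.057 0.   ]
 [0.455 0.17  0.   ]
 [0.469 0.022 0.   ]]
scene objs [[ 0.572  0.122 -0.   ]
 [ 0.555  0.616  0.   ]
 [ 0.462  0.116 -0.   ]
 [ 0.482  0.004  0.   ]]
console [[ 0.494 -0.177  0.1  ]
 [ 0.705 -0.248  0.1  ]
 [ 0.422  0.076  0.1  ]]
```

play_rows --steps '[[[0.0316,-0.0143,0,0],[0.0316,-0.0143,0,0],[0.0316,-0.0143,0,0],[0.0316,-0.0143,0,0],[0.0316,-0.0143,0,0]]]'

```text
time: 0.98
ee_pos: [0.2539, -0.3387, 0.3059]
tcp_rot: [-180.0, -0.0, 51.1]
wrist_force: [0.8, -0.4, 0.3]
opening: 0.0853
grasp_force: 0.0
```

play_rows --steps '[[[0.0316,-0.0143,0,0],[0.0316,-0.0143,0,0],[0.0316,-0.0143,0,0],[0.0316,-0.0143,0,0],[0.0316,-0.0143,0,0]]]'

```text
time: 1.4
ee_pos: [0.2972, -0.1707, 0.3062]
tcp_rot: [180.0, -0.0, 51.1]
wrist_force: [1.2, -0.2, -0.5]
opening: 0.0855
grasp_force: 0.0
```

play_rows --steps '[[[0.0316,-0.0143,0,0],[0.0316,-0.0143,0,0],[0.0316,-0.0143,0,0],[0.0316,-0.0143,0,0],[0.0316,-0.0143,0,0]]]'

```text
time: 1.82
ee_pos: [0.3406, -0.0027, 0.3064]
tcp_rot: [180.0, -0.0, 51.2]
wrist_force: [1.0, -0.9, 0.5]
opening: 0.0853
grasp_force: 0.0
```

play_rows --steps '[[[0.0316,-0.0143,0,0],[0.0316,-0.0143,0,0],[0.0316,-0.0143,0,0],[0.0316,-0.0143,0,0],[0.0316,-0.0143,0,0]]]'

```text
time: 2.23
ee_pos: [0.3841, 0.1654, 0.3062]
tcp_rot: [180.0, -0.0, 51.2]
wrist_force: [1.1, -0.4, -0.3]
opening: 0.0853
grasp_force: 0.0
```

play_rows --steps '[[[0.0316,-0.0143,0,0],[0.0316,-0.0143,0,0],[0.0316,-0.0143,0,0],[0.0316,-0.0143,0,0],[0.0316,-0.0143,0,0]]]'

```text
time: 2.65
ee_pos: [0.4276, 0.3332, 0.306]
tcp_rot: [-180.0, 0.0, 51.2]
wrist_force: [-0.1, -1.0, -0.2]
opening: 0.0852
grasp_force: 0.0
```

play_rows --steps '[[[0,0,0.002,-0.1092],[0,0,0.002,-0.1092],[0,0,0.002,-0.1092],[0,0,0.002,-0.1092],[0,0,0.002,-0.1092]]]'

```text
time: 3.07
ee_pos: [0.4275, 0.3315, 0.2958]
tcp_rot: [-180.0, 0.0, 82.8]
wrist_force: [-0.4, 0.2, 0.6]
opening: 0.0856
grasp_force: 0.0
```

play_rows --steps '[[[0,0,0.002,-0.1092],[0,0,0.002,-0.1092],[0,0,0.002,-0.1092],[0,0,0.002,-0.1092],[0,0,0.002,-0.1092]]]'

```text
time: 3.48
ee_pos: [0.4276, 0.3314, 0.2859]
tcp_rot: [-180.0, 0.0, 114.0]
wrist_force: [-0.5, 0.5, -0.3]
opening: 0.0852
grasp_force: 0.0
```

play_rows --steps '[[[0,0,0.002,-0.1092],[0,0,0.002,-0.1092],[0,0,0.002,-0.1092],[0,0,0.002,-0.1092],[0,0,0.002,-0.1092]]]'

```text
time: 3.9
ee_pos: [0.4276, 0.3313, 0.2759]
tcp_rot: [-180.0, -0.0, 145.3]
wrist_force: [-0.4, 0.3, -0.3]
opening: 0.0855
grasp_force: 0.0
```

play_rows --steps '[[[0,0,0.002,-0.1092],[0,0,0.002,-0.1092],[0,0,0.002,-0.1092],[0,0,0.002,-0.1092],[0,0,0.002,-0.1092]]]'

```text
time: 4.32
ee_pos: [0.4275, 0.3313, 0.2659]
tcp_rot: [-180.0, -0.0, 176.6]
wrist_force: [-0.1, 0.3, 0.7]
opening: 0.0852
grasp_force: 0.0
```

play_rows --steps '[[[0,0,0.002,-0.1092],[0,0,0.002,-0.1092],[0,0,0.002,-0.1092],[0,0,0.002,-0.1092],[0,0,0.002,-0.1092]]]'

```text
time: 4.73
ee_pos: [0.4275, 0.3313, 0.2559]
tcp_rot: [-180.0, -0.0, -152.1]
wrist_force: [0.2, 0.1, 1.0]
opening: 0.0855
grasp_force: 0.0
```

Run:
```python
import pickle
from h import *
from workcell import bot
c=bot.camera('wrist');pickle.dump(c,open('w1.pkl','wb'));cv2.imwrite('pics/w1.png',c['img'])
o=bot.get_obs();print(o['q'].round(1),o['ee_pos'].round(4),o['tcp_rot'].round(2))
print('handle pred px',proj(c,[[.424,.331,.101],[.424,.331,.043],[.534,.330,.084],[.4316,.15,.08],[.512,.244,.097]]).round(0))
```

```text
[37.8  4.4 12.2 97.8  0.   9.5] [0.4275 0.3313 0.2555] [-1.7999e+02 -6.0000e-02 -1.5168e+02]
handle pred px [[275. 191.]
 [275. 181.]
 [230. 271.]
 [115. 112.]
 [164. 225.]]
```

View pics/w1.png

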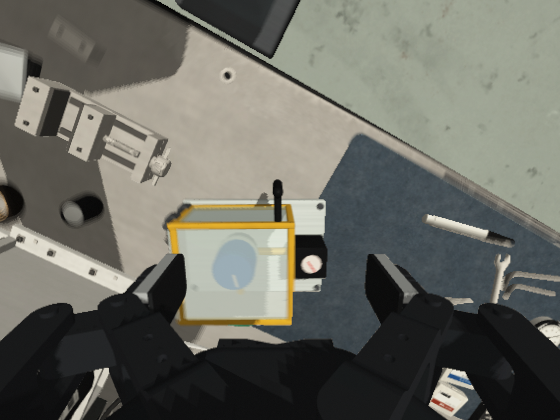

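The wrist view shows the bar top at (278,186), a vise at about (70-170, 80-185) and the loupe at (82,210). I'll check the vise's height and position against the handle's path.

Run:
```python
import pickle
from h import *
d=pickle.load(open('c0.pkl','rb'));S=d['scene'];T=d['side'];c=pickle.load(open('w1.pkl','rb'))
print('bar',onz(c,[(278,186),(278,184)],.101).round(4)[:, :2])
print('dial',onz(c,[(311,264)],.062).round(4))
ft=lambda u:[205+(u[0]+.5)/4.8-.5,175+(u[1]+.5)/4.8-.5]
print('knob',tri(c,[(160,163)],T,[ft((432,160))]));print('jaw',tri(c,[(92,128)],T,[ft((440,52))]))
print('vise outline at z=.03', onz(c,[(68,152),(95,98),(112,110),(165,135),(168,178),(150,183)],.03).round(3).tolist())
H=np.array([.5117,.2436]);
for th in (1.35,1.45,1.55,1.65,1.7):
  a=np.radians(118)+th; w=H+.136*np.array([np.cos(a),np.sin(a)]);b=a+np.arctan2(36,118);p=H+.1234*np.array([np.cos(b),np.sin(b)])
  print(th,'handle',p.round(3),'tip',w.round(3),proj(c,[[*p,.043],[*p,.101]]).round(0).tolist())
a=d['side']['img'][165:225,265:345]
g=d['scene']['img'][180:240,300:380]
cv2.imwrite('pics/vise.png',np.hstack([cv2.resize(a,(400,300),interpolation=3),cv2.resize(g,(400,300),interpolation=3)]))
```

```text
bar [[0.418  0.3309]
 [0.4162 0.3299]]
dial [[0.4908 0.4155 0.062 ]]
knob (array([0.46833509, 0.2000554 , 0.0416883 ]), np.float64(0.0002809169143873774))
jaw (array([0.468641  , 0.12058011, 0.05629364]), np.float64(0.009408179629925923))
vise outline at z=.03 [[0.512, 0.091, 0.03], [0.437, 0.1, 0.03], [0.44, 0.123, 0.03], [0.438, 0.189, 0.03], [0.484, 0.213, 0.03], [0.501, 0.195, 0.03]]
1.35 handle [0.407 0.178] tip [0.381 0.208] [[162.0, 106.0], [139.0, 101.0]]
1.45 handle [0.415 0.168] tip [0.385 0.195] [[151.0, 107.0], [127.0, 103.0]]
1.55 handle [0.423 0.158] tip [0.39  0.182] [[141.0, 110.0], [115.0, 106.0]]
1.65 handle [0.432 0.15 ] tip [0.397 0.17 ] [[131.0, 114.0], [103.0, 111.0]]
1.7 handle [0.436 0.146] tip [0.401 0.165] [[126.0, 116.0], [97.0, 114.0]]
```

View pics/vise.png

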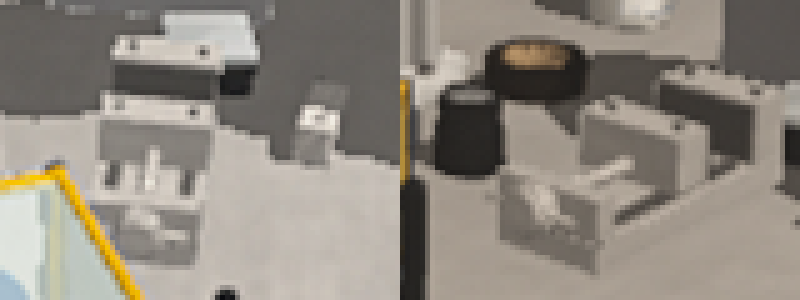

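play_rows --steps '[[[0.0049,0.0026,0.025,0],[0,0,0.025,0],[0,0,0.025,0],[0,0,0.025,0],[0,0,0.02,0]]]'

```text
time: 5.2
ee_pos: [0.4215, 0.3311, 0.1342]
tcp_rot: [-180.0, -0.1, -152.6]
wrist_force: [0.0, -1.5, -0.4]
opening: 0.0855
grasp_force: 0.0
```

play_rows --steps '[[[0,0,0.015,0],[0,0,0.015,0],[0,0,0.015,0],[0,0,0.01,0],[0,0,0.008,0]]]'

```text
time: 5.62
ee_pos: [0.4218, 0.3312, 0.0722]
tcp_rot: [-180.0, -0.1, -152.5]
wrist_force: [0.7, 0.1, -1.1]
opening: 0.085
grasp_force: 0.0
```

play_rows --steps '[[[0,0,0,0],[0,0,0,0],[0,0,0,0],[0,0,0,0],[0,0,0,0]]]' --gripper 0.0 --squeeze 50

```text
time: 6.03
ee_pos: [0.4224, 0.3317, 0.0741]
tcp_rot: [180.0, 0.1, -152.4]
wrist_force: [0.1, 0.3, -0.1]
opening: 0.0254
grasp_force: 0.0
```

play_rows --steps '[[[0,0,0,0],[0,0,0,0],[0,0,0,0],[0,0,0,0],[0,0,0,0]]]'

```text
time: 6.45
ee_pos: [0.4226, 0.3314, 0.0739]
tcp_rot: [-180.0, 0.1, -152.4]
wrist_force: [1.4, -2.8, 5.5]
opening: 0.0094
grasp_force: 48.8
```

play_rows --steps '[[[0.00457,-0.0015,0,-0.0388],[0.00457,-0.0015,0,-0.0388],[0.00457,-0.0015,0,-0.0388],[0.00457,-0.0015,0,-0.0388],[0.00457,-0.0015,0,-0.0388]]]'

```text
time: 6.87
ee_pos: [0.4075, 0.3129, 0.0739]
tcp_rot: [-179.9, 0.1, -141.2]
wrist_force: [6.0, -2.6, 4.1]
opening: 0.0089
grasp_force: 48.9
```

play_rows --steps '[[[0.00457,-0.0015,0,-0.0388],[0.00457,-0.0015,0,-0.0388],[0.00457,-0.0015,0,-0.0388],[0.00457,-0.0015,0,-0.0388],[0.00457,-0.0015,0,-0.0388]]]'

```text
time: 7.28
ee_pos: [0.3963, 0.2919, 0.0739]
tcp_rot: [-179.9, 0.1, -130.1]
wrist_force: [8.1, -1.9, 2.2]
opening: 0.0094
grasp_force: 48.9
```

play_rows --steps '[[[0.00457,-0.0015,0,-0.0388],[0.00457,-0.0015,0,-0.0388],[0.00457,-0.0015,0,-0.0388],[0.00457,-0.0015,0,-0.0388],[0.00457,-0.0015,0,-0.0388]]]'

```text
time: 7.7
ee_pos: [0.3893, 0.2691, 0.0739]
tcp_rot: [-179.9, 0.1, -119.0]
wrist_force: [8.9, -1.3, 1.5]
opening: 0.0091
grasp_force: 48.8
```

Forces are low, so I'll continue.

play_rows --steps '[[[0.00457,-0.0015,0,-0.0388],[0.00457,-0.0015,0,-0.0388],[0.00457,-0.0015,0,-0.0388],[0.00457,-0.0015,0,-0.0388],[0.00457,-0.0015,0,-0.0388]]]'

```text
time: 8.12
ee_pos: [0.3869, 0.2455, 0.074]
tcp_rot: [-179.8, 0.1, -107.9]
wrist_force: [9.2, 0.6, 0.6]
opening: 0.0088
grasp_force: 48.8
```

play_rows --steps '[[[0.00457,-0.0015,0,-0.0388],[0.00457,-0.0015,0,-0.0388],[0.00457,-0.0015,0,-0.0388],[0.00457,-0.0015,0,-0.0388],[0.00457,-0.0015,0,-0.0388]]]'

```text
time: 8.53
ee_pos: [0.3889, 0.2218, 0.0739]
tcp_rot: [-179.8, 0.1, -96.8]
wrist_force: [9.6, 2.6, -0.8]
opening: 0.0089
grasp_force: 48.8
```

play_rows --steps '[[[0.00457,-0.0015,0,-0.0388],[0.00457,-0.0015,0,-0.0388],[0.00457,-0.0015,0,-0.0388],[0.00457,-0.0015,0,-0.0388],[0.00457,-0.0015,0,-0.0388]]]'

```text
time: 8.95
ee_pos: [0.3955, 0.1989, 0.0739]
tcp_rot: [-179.8, 0.1, -85.6]
wrist_force: [8.5, 4.5, -1.1]
opening: 0.0089
grasp_force: 48.8
```

play_rows --steps '[[[0.00457,-0.0015,0,-0.0388],[0.00457,-0.0015,0,-0.0388],[0.00457,-0.0015,0,-0.0388],[0.00457,-0.0015,0,-0.0388],[0.00457,-0.0015,0,-0.0388]]]'

```text
time: 9.37
ee_pos: [0.4062, 0.1777, 0.074]
tcp_rot: [-179.8, 0.1, -74.5]
wrist_force: [8.3, 5.4, -0.9]
opening: 0.0088
grasp_force: 48.8
```

play_rows --steps '[[[0.00457,-0.0015,0,-0.0388],[0.00457,-0.0015,0,-0.0388],[0.00457,-0.0015,0,-0.0388],[0.00457,-0.0015,0,-0.0388],[0.00457,-0.0015,0,-0.0388]]]'

```text
time: 9.78
ee_pos: [0.4209, 0.1589, 0.074]
tcp_rot: [-179.8, 0.1, -63.4]
wrist_force: [7.0, 6.9, -0.3]
opening: 0.0089
grasp_force: 48.9
```

play_rows --steps '[[[0.00457,-0.0015,0,-0.0388],[0,0,0,0],[0,0,0,0],[0,0,0,0],[0,0,0,0]]]'

```text
time: 10.2
ee_pos: [0.4242, 0.1555, 0.0739]
tcp_rot: [-179.8, 0.0, -61.3]
wrist_force: [6.3, 4.8, -0.3]
opening: 0.0091
grasp_force: 48.9
```

play_rows --steps '[[[0,0,0,0],[0,0,0,0],[0,0,0,0],[0,0,0,0],[0,0,0,0]]]' --gripper 0.035

```text
time: 10.62
ee_pos: [0.4225, 0.1543, 0.0731]
tcp_rot: [180.0, 0.0, -61.3]
wrist_force: [-0.0, 0.6, 1.0]
opening: 0.0349
grasp_force: 0.0
```

play_rows --steps '[[[0,0,-0.025,0],[0,0,-0.03,0],[0,0,-0.03,0],[0,0,-0.03,0],[0,0,-0.02,0]]]'

```text
time: 11.03
ee_pos: [0.4229, 0.1545, 0.2111]
tcp_rot: [-179.9, -0.0, -61.3]
wrist_force: [0.1, 0.5, 0.1]
opening: 0.0349
grasp_force: 0.0
```

Run:
```python
import pickle
from h import *
from workcell import bot
d={n:bot.camera(n) for n in('scene','side','wrist')};pickle.dump(d,open('c2.pkl','wb'))
o=bot.get_obs();print(o['q'].round(1),o['ee_pos'].round(4),o['tcp_rot'].round(2))
for n in('scene','side','wrist'):
  c=d[n];hsv=cv2.cvtColor(c['img'],cv2.COLOR_BGR2HSV);m=cv2.inRange(hsv,(100,90,30),(130,255,255))
  p=proj(c,[[.534,.330,.062]])[0];print(n,'pred',p)
  k,l,s,ce=cv2.connectedComponentsWithStats(m)
  for i in range(1,k):
    if s[i,4]>60 and np.hypot(*(ce[i]-p))<60: print(s[i],ce[i].round(1))
a=cv2.resize(d['side']['img'][150:310,190:350],(400,400),interpolation=3);b=cv2.resize(d['scene']['img'][170:290,210:330],(400,400),interpolation=3)
cv2.imwrite('pics/open.png',np.hstack([a,b]))
```

```text
[ 20.1  -9.1  -6.   93.    0.  -98.7] [0.4233 0.1546 0.2096] [-1.7985e+02 -2.0000e-02 -6.1290e+01]
scene pred [264.79241365 219.23874855]
[254 206  23  27 535] [265.3 219.1]
side pred [259.19415421 230.93949078]
[248 218  23  28 541] [259.4 231.6]
wrist pred [110.9047899  285.07773222]
[  79  258   62   56 2196] [109.  283.3]
```

View pics/open.png

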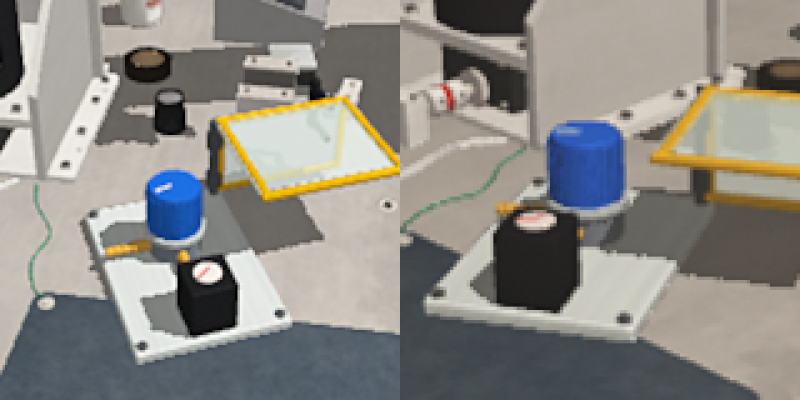

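The door is wide open and the cap is clear at (.534,.330), with all three views agreeing. Next I move over it.

play_rows --steps '[[[-0.0101,-0.0181,0,0],[-0.0101,-0.0181,0,0],[-0.0101,-0.0181,0,0],[-0.0101,-0.0181,0,0],[-0.0101,-0.0181,0,0]]]' --gripper 0.085

```text
time: 11.6
ee_pos: [0.4778, 0.2428, 0.2066]
tcp_rot: [179.9, 0.0, -61.3]
wrist_force: [0.2, -0.4, -0.1]
opening: 0.0847
grasp_force: 0.0
```

play_rows --steps '[[[-0.0101,-0.0181,0,0],[-0.0101,-0.0181,0,0],[-0.0101,-0.0181,0,0],[-0.0101,-0.0181,0,0],[-0.0101,-0.0181,0,0]]]'

```text
time: 12.02
ee_pos: [0.5329, 0.3306, 0.2063]
tcp_rot: [179.9, -0.0, -61.3]
wrist_force: [-0.8, 0.1, 0.0]
opening: 0.0853
grasp_force: 0.0
```

play_rows --steps '[[[0,0,0,0.1055],[0,0,0,0.1055],[0,0,0,0.1055],[0,0,0,0.1055],[0,0,0,0.1055]]]'

```text
time: 12.43
ee_pos: [0.5325, 0.3297, 0.2063]
tcp_rot: [179.9, -0.1, -91.8]
wrist_force: [-0.4, -0.8, -0.2]
opening: 0.085
grasp_force: 0.0
```

play_rows --steps '[[[0,0,0,0.1055],[0,0,0,0.1055],[0,0,0,0.1055],[0,0,0,0.1055],[0,0,0,0.1055]]]'

```text
time: 12.85
ee_pos: [0.5325, 0.3297, 0.2064]
tcp_rot: [179.9, -0.1, -122.0]
wrist_force: [-0.7, 0.7, 0.7]
opening: 0.0848
grasp_force: 0.0
```

play_rows --steps '[[[0,0,0,0.1055],[0,0,0,0.1055],[0,0,0,0.1055],[0,0,0,0.1055],[0,0,0,0.1055]]]'

```text
time: 13.27
ee_pos: [0.5324, 0.3297, 0.2064]
tcp_rot: [-180.0, -0.1, -152.3]
wrist_force: [-0.3, -0.4, -0.7]
opening: 0.0851
grasp_force: 0.0
```

Run:
```python
from h import *
from workcell import bot
c=bot.camera('wrist');hsv=cv2.cvtColor(c['img'],cv2.COLOR_BGR2HSV);m=cv2.inRange(hsv,(100,90,30),(130,255,255))
cv2.imwrite('pics/w3.png',c['img'])
p=proj(c,[[.534,.330,.084]])[0]
k,l,s,ce=cv2.connectedComponentsWithStats(m)
for i in range(1,k):
  if s[i,4]>300: print(s[i],ce[i].round(1))
# predicted silhouette
t=np.linspace(0,6.28,60);P=[[.534+.025*np.cos(a),.330+.025*np.sin(a),z] for a in t for z in(.04,.084)]
q=proj(c,P);print('pred bbox',q.min(0),q.max(0))
o=bot.get_obs();print(o['q'].round(1),o['ee_pos'].round(4),o['tcp_rot'].round(2))
```

```text
[ 248  172   54   58 2321] [274.7 200.4]
pred bbox [245.88506915 170.03501587] [300.88950862 230.04995916]
[31.8 15.5 19.3 94.   0.   4.4] [0.5324 0.3297 0.2064] [-1.7999e+02 -1.5000e-01 -1.5268e+02]
```

play_rows --steps '[[[-0.001,0,0.025,0],[0,0,0.025,0],[0,0,0.02,0],[0,0,0.02,0],[0,0,0.02,0]]]'

```text
time: 13.73
ee_pos: [0.5331, 0.3299, 0.0958]
tcp_rot: [-180.0, -0.1, -151.8]
wrist_force: [-0.8, 0.3, -0.2]
opening: 0.0849
grasp_force: 0.0
```

play_rows --steps '[[[0,0,0.015,0],[0,0,0.012,0],[0,0,0.01,0],[0,0,0.008,0],[0,0,0.005,0]]]'

```text
time: 14.15
ee_pos: [0.5335, 0.3303, 0.0472]
tcp_rot: [-180.0, -0.0, -151.9]
wrist_force: [-0.4, -0.0, 1.1]
opening: 0.0854
grasp_force: 0.0
```

play_rows --steps '[[[0,0,0,0],[0,0,0,0],[0,0,0,0],[0,0,0,0],[0,0,0,0]]]' --gripper 0.03 --squeeze 50

```text
time: 14.57
ee_pos: [0.5344, 0.3306, 0.0496]
tcp_rot: [-180.0, 0.1, -152.0]
wrist_force: [-0.5, -1.8, 5.7]
opening: 0.0494
grasp_force: 52.2
```

play_rows --steps '[[[0,0,0,0],[0,0,0,0],[0,0,0,0],[0,0,0,0],[0,0,0,0]]]'

```text
time: 14.98
ee_pos: [0.5344, 0.3306, 0.0496]
tcp_rot: [-180.0, 0.1, -152.0]
wrist_force: [-0.1, -1.2, 6.3]
opening: 0.0494
grasp_force: 52.3
```

```bash
cat > st.py <<'E'
from workcell import bot
o=bot.get_obs();print(round(o['time'],2),o['q'].round(1),o['ee_pos'].round(4),o['tcp_rot'].round(2),o['wrist_force'].round(1),o['torque'].round(2),o['grasp_force'])
E
python3 st.py
```

```text
14.98 [31.7 15.8  2.4 76.5 -0.   3.7] [0.5344 0.3306 0.0496] [-1.7999e+02  1.2000e-01 -1.5196e+02] [-0.1 -1.2  6.3] [-0.33 -0.01  0.03] 52.263400722295046
```

Gripped at 49.4 mm. Now I try the right-handed direction (counter-clockwise from above, so a negative tool yaw).

play_rows --steps '[[[0,0,0,-0.05],[0,0,0,-0.05],[0,0,0,-0.05],[0,0,0,-0.05],[0,0,0,-0.05]]]'

```text
time: 15.4
ee_pos: [0.5344, 0.3308, 0.0495]
tcp_rot: [-180.0, 0.1, -137.5]
wrist_force: [0.4, 0.8, 5.6]
opening: 0.0492
grasp_force: 52.3
```

```bash
python3 st.py
```

```text
15.4 [ 31.8  15.8   2.4  76.5   0.  -10.8] [0.5344 0.3308 0.0495] [-1.7999e+02  1.2000e-01 -1.3749e+02] [0.4 0.8 5.6] [ 0.01  0.01 -0.04] 52.296947222203016
```

play_rows --steps '[[[0,0,0,-0.05],[0,0,0,-0.05],[0,0,0,-0.05],[0,0,0,-0.05],[0,0,0,-0.05]]]'

```text
time: 15.82
ee_pos: [0.5344, 0.3309, 0.0496]
tcp_rot: [-180.0, 0.1, -123.2]
wrist_force: [0.7, 0.2, 5.5]
opening: 0.0492
grasp_force: 52.3
```

```bash
python3 st.py
```

```text
15.82 [ 31.8  15.8   2.4  76.4   0.  -25.1] [0.5344 0.3309 0.0496] [-1.7996e+02  1.2000e-01 -1.2316e+02] [0.7 0.2 5.5] [-0.06  0.03 -0.07] 52.29890847578645
```

There was almost no torque after 0.5 rad, so this is the right direction. I'll continue to about 2.35 rad and then test a lift.

play_rows --steps '[[[0,0,0,-0.075],[0,0,0,-0.075],[0,0,0,-0.075],[0,0,0,-0.075],[0,0,0,-0.075]]]'

```text
time: 16.23
ee_pos: [0.5344, 0.3309, 0.0495]
tcp_rot: [-179.9, 0.1, -101.6]
wrist_force: [-0.2, 0.1, 5.8]
opening: 0.0491
grasp_force: 52.3
```

play_rows --steps '[[[0,0,0,-0.075],[0,0,0,-0.075],[0,0,0,-0.075],[0,0,0,-0.075],[0,0,0,-0.075]]]'

```text
time: 16.65
ee_pos: [0.5343, 0.3309, 0.0495]
tcp_rot: [-179.9, 0.1, -80.1]
wrist_force: [0.9, 0.6, 5.9]
opening: 0.0491
grasp_force: 52.3
```

play_rows --steps '[[[0,0,0,-0.075],[0,0,0,-0.075],[0,0,0,-0.075],[0,0,0,-0.075],[0,0,0,-0.075]]]'

```text
time: 17.07
ee_pos: [0.5343, 0.331, 0.0496]
tcp_rot: [-179.9, 0.0, -58.6]
wrist_force: [-0.5, 0.7, 6.2]
opening: 0.0492
grasp_force: 52.3
```

play_rows --steps '[[[0,0,0,-0.075],[0,0,0,-0.075],[0,0,0,-0.075],[0,0,0,-0.075],[0,0,0,-0.075]]]'

```text
time: 17.48
ee_pos: [0.5343, 0.3309, 0.0495]
tcp_rot: [-179.9, -0.0, -37.1]
wrist_force: [-0.6, 1.0, 6.3]
opening: 0.049
grasp_force: 52.3
```

play_rows --steps '[[[0,0,0,-0.075],[0,0,0,-0.075],[0,0,0,-0.075],[0,0,0,-0.075],[0,0,0,-0.075]]]'

```text
time: 17.9
ee_pos: [0.5343, 0.3309, 0.0496]
tcp_rot: [-179.9, -0.1, -15.7]
wrist_force: [-0.3, -0.3, 5.6]
opening: 0.0493
grasp_force: 52.3
```

play_rows --steps '[[[0,0,-0.002,0],[0,0,-0.002,0],[0,0,-0.002,0],[0,0,-0.002,0],[0,0,-0.002,0]]]'

```text
time: 18.32
ee_pos: [0.5337, 0.3304, 0.0584]
tcp_rot: [180.0, 0.0, -15.9]
wrist_force: [-0.3, 0.0, 0.0]
opening: 0.049
grasp_force: 51.8
```

```bash
python3 st.py
```

```text
18.32 [  31.8   15.7    3.2   77.5    0.  -132.3] [0.5337 0.3304 0.0584] [ 1.7999e+02  1.0000e-02 -1.5930e+01] [-0.3  0.   0. ] [ 0.03 -0.03 -0.01] 51.76806841045618
```

Free: no force at 9 mm up. Lifting.

play_rows --steps '[[[0,0,-0.006,0],[0,0,-0.008,0],[0,0,-0.008,0],[0,0,-0.008,0],[0,0,-0.008,0]]]'

```text
time: 18.73
ee_pos: [0.5339, 0.3305, 0.0976]
tcp_rot: [-180.0, -0.0, -15.9]
wrist_force: [-0.8, -0.1, 0.1]
opening: 0.0496
grasp_force: 51.7
```

play_rows --steps '[[[0,0,-0.008,0],[0,0,-0.008,0],[0,0,-0.008,0],[0,0,-0.008,0],[0,0,-0.006,0]]]'

```text
time: 19.15
ee_pos: [0.534, 0.3305, 0.1355]
tcp_rot: [-180.0, -0.0, -15.9]
wrist_force: [2.0, -0.1, -0.0]
opening: 0.0494
grasp_force: 51.7
```

play_rows --steps '[[[0,0,0,0],[0,0,0,0],[0,0,0,0],[0,0,0,0],[0,0,0,0]]]'

```text
time: 19.57
ee_pos: [0.5336, 0.3303, 0.1337]
tcp_rot: [180.0, 0.0, -15.9]
wrist_force: [-0.2, -0.4, -1.3]
opening: 0.0493
grasp_force: 51.7
```

play_rows --steps '[[[0,0,0,0],[0,0,0,0],[0,0,0,0],[0,0,0,0],[0,0,0,0]]]'

```text
time: 19.98
ee_pos: [0.5338, 0.3304, 0.1343]
tcp_rot: [180.0, 0.0, -15.9]
wrist_force: [-0.7, -0.1, -1.0]
opening: 0.0492
grasp_force: 51.7
```

```bash
python3 st.py
python3 - <<'E'
from h import *
from workcell import bot
a=bot.camera('side')['img'][110:310,180:380];b=bot.camera('scene')['img'][130:290,210:370]
cv2.imwrite('pics/fin.png',np.hstack([cv2.resize(x,(400,400),interpolation=3) for x in(a,b)]))
E
```

```text
19.98 [  31.8   14.9   10.6   85.7    0.  -132.4] [0.5338 0.3304 0.1343] [180.     0.   -15.87] [-0.7 -0.1 -1. ] [ 0.04 -0.01 -0.02] 51.733608059585094
```

View pics/fin.png

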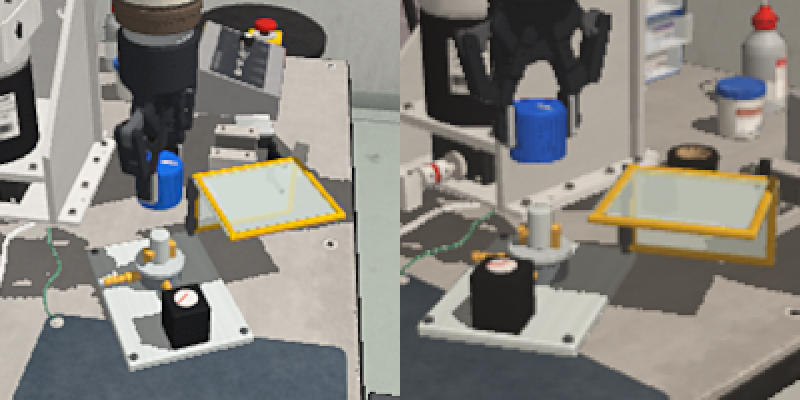

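The cap is held upright about 85 mm above its seat, the neck is bare and the door is wide open. Handing in.

```bash
python3 -c "
from workcell import bot
print(bot.job_done())"
```

```text
the job is handed in; nothing more can be done
None
```

The job is handed in: the door is open about 1.55 rad, and the cap (right-hand thread) is unscrewed and held upright and still about 85 mm above its seat; the bystanders were not touched and about 20 s of the 67 s were used, but the hand-in returned no verdict.

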